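# Hold the lid ready over the casserole

## Task

Take the glass lid by its knob, carry it over the row of jars and garlic to the black casserole, and hold it there ready to cover: level, centred over the pot, about two centimetres above the rim and never touching the pot. Finish while still holding the lid still in the gripper: do not put it down or let go. Leave the pot, the jars and the garlic where they stand and do not knock the lid over.

Things in the scene. Friction and masses are not known exactly. Their poses are not given: they have to be found in the camera images.
- lid_centre (a point): the casserole's round glass lid, right way up on the worktop, 222 mm across, 0.4 to 0.7 kg. The point: on its axis, half-way up; z is the axis, up. In the middle the glass rises to 3.5 mm above the point; on it stands the black knob to grip, an upright stub 37 mm in diameter, from 3.5 to 31.5 mm above the point. Its outer rim's underside is 25.5 mm below the point.
- pot_rim (a point): the open black casserole, 218 mm across, 101 mm tall, 284 mm over its two side handles, about 1 kg, loose on the worktop. The point is the centre of its mouth, level with the rim; z is up, y runs through the handles. Pot and lid lie on opposite sides (left, right) of the row of groceries, either way round.
- pot: the same casserole; the origin is the centre of its underside, axes as above. Mind the wall cabinet that hangs over the back of the worktop: from about x = 0.58 m on, to the right of y = 0.12 m, its underside 0.56 m up; wrists can strike it.
- lid: the same lid; the origin is on its axis, 31.5 mm below lid_centre. Below the outer rim's underside a round step 200 mm wide reaches 4 mm further down (29.5 mm below lid_centre).
- sauce_jar_centre (a point): closed sauce jar with a pale lid, 60 mm diameter, 105 mm tall, one of four that stand in a row pointing away from the robot, between the pot and the lid; the point is on its axis, half-way up. To be left where it stands.
- sauce_jar: the same sauce jar; origin at the centre of its underside.
- jam_jar_centre (a point): closed jam jar with a flat lid, 65 mm diameter, 97 mm tall, one of four that stand in a row pointing away from the robot, between the pot and the lid; the point is on its axis, half-way up. To be left where it stands.
- jam_jar: the same jam jar; origin at the centre of its underside.
- beet_jar_centre (a point): jar without a lid, 66 mm diameter, 82 mm tall, one of four that stand in a row pointing away from the robot, between the pot and the lid; the point is on its axis, half-way up. To be left where it stands.
- beet_jar: the same beet jar; origin at the centre of its underside.
- garlic_centre (a point): bulb of garlic, 60 mm across, 59 mm tall, one of four that stand in a row pointing away from the robot, between the pot and the lid; the point is on its axis, half-way up. To be left where it stands.
- garlic: the same garlic; origin at the centre of its underside.
There are look-alikes about, which are no part of the job. What is shaped like the garlic but green is not meant.

How it is judged:
By the outcome, as a careful person would: the job done as asked, in the order asked, and still so for the second after the job is handed in, while the arm keeps its last pose, push and grip.
It also fails if it takes over 42 s, if anything falls off the work surface, if the arm or the gripper's body presses on something with over 40 N, if the wrist force passes 120 N, or if a joint passes its speed limit or range.

## Robot

A 6-joint arm with a two-finger parallel gripper is mounted at the origin on a cart in front of the work surface, level with it; the furniture and walls round the work are solid. World frame = base frame: x ahead of the robot, y to its left, z up, the work surface at z = 0. Lengths are in mm, angles in rad, forces in N, time in s.
With the tool pointing down it reaches from about 425 to 1125 mm from the base axis. Payload 14.9 kg.
Tool frame: the origin (TCP) lies between the finger pads; the fingertips stand 22 mm ahead of it and the grasp point (between the pads) lies 3 mm ahead of it (ctrl.tips_ahead is the z of the fingertips in the tool frame, in mm); z points along the fingers, y is the line along which they close (so a half turn about z gives the same grasp; the last joint's range is limited). The gripper opens to 91 mm and grips with 3 to 60 N. Pads are 32 mm wide; open, the fingers measure 118 mm over their backs; the gripper's body (76 mm by 178 mm) begins 60 mm behind the grasp point.
Start: joints at [-1.305, 0.379, 1.734, -0, 1.028, -0.033], TCP at [206.057, -668.998, 235.932] pointing down, gripper open.
Joint ranges: [-2.77, 2.77], [-0.74, 2.19], [0, 2.66], [-1.06, 4.2], [0.31, 2.87], [-3.08, 3.08]. Speed limits (rad/s): [1.89, 1.89, 2.39, 3.14, 3.14, 3.14].

## Interface

Orientations are given as [roll, pitch, yaw] about the fixed x, y, z axes, in that order (R = Rz(yaw) Ry(pitch) Rx(roll)).
In Python, from station import ctrl, viewer gives the robot as it stands.
- The arm moves only by the tool move_arm, never from a script. Its argument "rows" is a list of rows, each a list of 7 numbers: the shift along the tool's x, y, z in m, then the turn, a rotation vector about the tool's x, y, z in degrees, then the opening, from 0 (shut) to 1 (fully open). In form: [[tx, ty, tz, ax, ay, az, hand], ...]. A call has 1 to 10 rows; each row is the pose to reach, as a shift and turn from the pose commanded when the call began, along the tool's axes at that moment; what a row does not reach only later rows make up. A row lasts 1/12 s, in which the tool goes at most 41.7 mm and 7.16 degrees, less where a joint would pass 70% of its speed; a pose out of reach is approached as far as the arm can. A call with a gripper value outside its range is refused whole. The fingers move at their own pace and stop on an object; the grip force is fixed at half the most. Time passes only in rows, so rows that repeat a pose let the fingers close. It gives the time, the measured TCP pose, the force and the opening at its end, in the units of the state.
- ctrl.sense(): the state, without advancing time (a new reading comes with each control period).
- viewer.grab_frame(name): name is "scene" or "top"; returns the picture (420x560x3 uint8, red, green, blue); there is no depth.
- viewer.camera_info(name): a dict with "fx", "fy", "cx", "cy" (pixels), "pose" (4x4, takes a point from camera to world coordinates). Camera axes: x right, y down, z forward; pixel columns grow to the right and rows downward; lengths in mm; the calibration is good to about 2 mm. A picture is of the moment at which its call begins. camera_info takes no time and is no camera call.
- ctrl.job_done(): hands the job in, once; it reports no verdict.
The state is a dict: "time_s": time; "joint_pos": joint angles; "dq": joint speeds; "joint_efforts": joint torques, N m; "tool_pos": TCP position; "eef_rot": TCP orientation; "force": force on the tool from outside, world axes, zero at the start; "torque": the same for the moment, N m; "width": finger opening in mm.
Only numpy, scipy, OpenCV 4.12 (cv2) and the standard library are available. Lean on these libraries where they do the work, as an engineer would, in place of code of your own. Each camera call takes 0.05 s, during which the arm holds its last target. There are 200 camera calls.

## Working session

There is one attempt and no reset: what is moved stays moved. The work goes in short steps, Python scripts to look and compute and a tool call to move; the robot and the scene stay as the last step left them, time stands still between calls to the robot, and variables do not carry over. Pictures are saved under pics/ and viewed, on a budget of 10 in all, crops included, one or two more only if the job needs it, and the job is handed in when it is done.

Besides the shell and the picture viewer there is one more tool, called after "Request:" as name(argument=value, ...), one argument or row to a line, values as JSON. move_arm: Moves the arm, as the interface text tells. Its arguments: {"type":"object","properties":{"rows":{"type":"array","items":{"type":"array","items":{"type":"number"}}}},"required":["rows"]}

```bash
mkdir -p pics; ls; python3 - <<'E'
from station import ctrl, viewer
import cv2, numpy as np
for n in("scene","top"):
    i=viewer.camera_info(n); print(n,i["fx"],i["fy"],i["cx"],i["cy"]); print(np.round(i["pose"],3))
    cv2.imwrite(f"pics/{n}0.png",viewer.grab_frame(n)[:,:,::-1])
print(ctrl.sense())
E
```

```text
pics
scene 520.3228853847293 520.3228853847293 277.0812516209632 201.974370180469
[[-6.72000e-01 -5.56000e-01  4.90000e-01 -1.77156e+02]
 [-7.41000e-01  4.96000e-01 -4.53000e-01  6.63242e+02]
 [ 9.00000e-03 -6.67000e-01 -7.45000e-01  1.16154e+03]
 [ 0.00000e+00  0.00000e+00  0.00000e+00  1.00000e+00]]
top 534.7109177695263 534.7109177695263 272.49815109861504 223.26410951918655
[[-2.600000e-02 -9.870000e-01  1.580000e-01  3.017810e+02]
 [-1.000000e+00  2.500000e-02 -8.000000e-03  2.930100e+01]
 [ 4.000000e-03 -1.580000e-01 -9.870000e-01  1.443461e+03]
 [ 0.000000e+00  0.000000e+00  0.000000e+00  1.000000e+00]]
{'time_s': 0.1, 'joint_pos': array([-1.30534691e+00,  3.79367798e-01,  1.73472218e+00,  2.33799643e-05,
        1.02849594e+00, -3.32773900e-02]), 'dq': array([-3.77641391e-05,  1.64422661e-04, -1.30582408e-03, -1.23807139e-03,
       -3.47801650e-04, -6.78188671e-04]), 'joint_efforts': array([ 2.40160707e-04, -7.65039468e+01, -4.35292590e+01,  6.52541080e-02,
        3.98498727e-02,  7.62186176e-06]), 'tool_pos': array([ 205.93915058, -668.67095445,  235.34577117]), 'eef_rot': array([-3.14060061e+00, -5.30494804e-05,  2.98714709e-01]), 'force': array([-0.24438419,  0.4614312 ,  0.18887177]), 'torque': array([ 0.05685858, -0.02689851, -0.02280424]), 'width': 90.91773819816652}
```

View pics/scene0.png

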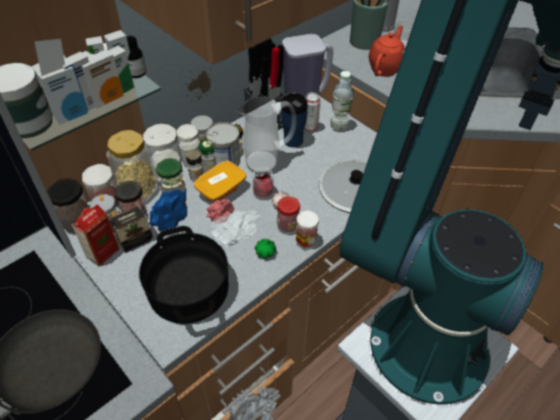

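View pics/top0.png

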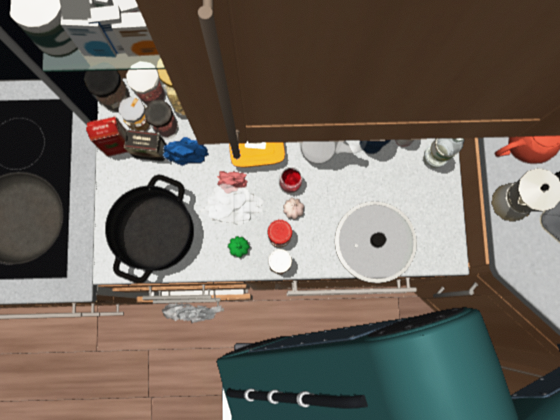

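```bash
cat > h.py <<'E'
from station import ctrl, viewer
import cv2, numpy as np
def ray(n,uv,z):
    i=viewer.camera_info(n);P=np.array(i["pose"])
    uv=np.atleast_2d(np.array(uv,float))
    d=np.c_[(uv[:,0]-i["cx"])/i["fx"],(uv[:,1]-i["cy"])/i["fy"],np.ones(len(uv))]@P[:3,:3].T
    return P[:3,3]+d*((z-P[2,3])/d[:,2])[:,None]
def proj(n,p):
    i=viewer.camera_info(n);P=np.array(i["pose"])
    c=(np.atleast_2d(p)-P[:3,3])@P[:3,:3]
    return np.c_[c[:,0]/c[:,2]*i["fx"]+i["cx"],c[:,1]/c[:,2]*i["fy"]+i["cy"]]
def circ(p):
    A=np.c_[2*p[:,:2],np.ones(len(p))];b=(p[:,:2]**2).sum(1)
    s=np.linalg.lstsq(A,b,rcond=None)[0];return s[0],s[1],np.sqrt(s[2]+s[0]**2+s[1]**2)
E
python3 - <<'E'
from h import *
im=cv2.imread("pics/top0.png");g=cv2.cvtColor(im,cv2.COLOR_BGR2GRAY)
# knob
m=np.zeros_like(g);m[225:255,362:395]=(g[225:255,362:395]<70)
M=cv2.moments(m,True);k=(M['m10']/M['m00'],M['m01']/M['m00']);print("knob",k,M['m00'],ray("top",[k],62))
# pot: hull of dark w/o handles
m=np.zeros_like(g);m[165:290,96:205]=(g[165:290,96:205]<95)*255
m=cv2.morphologyEx(m,cv2.MORPH_CLOSE,np.ones((9,9)));m=cv2.morphologyEx(m,cv2.MORPH_OPEN,cv2.getStructuringElement(cv2.MORPH_ELLIPSE,(41,41)))
c=max(cv2.findContours(m,cv2.RETR_EXTERNAL,cv2.CHAIN_APPROX_NONE)[0],key=len)[:,0]
w=ray("top",c,101);print("pot",cv2.fitEllipse(c),circ(w), )
for nm,uv,z in[("sauce",(280,262),105),("jam",(280,232),97),("garlic",(293,208),50),("beet",(291,180),82)]:print(nm,ray("top",[uv],z)[0].round())
# overlay: circles
px,py,_=circ(w);t=np.linspace(0,2*np.pi,60)
kx,ky,_=ray("top",[k],62)[0]
big=cv2.resize(im[150:300,90:430],None,fx=2.3,fy=2.3,interpolation=cv2.INTER_CUBIC)
def d(x,y,r,z,col):
    q=proj("top",np.c_[x+r*np.cos(t),y+r*np.sin(t),0*t+z]);q=((q-[90,150]+.5)*2.3).astype(int);cv2.polylines(big,[q],True,col,1)
d(px,py,109,101,(0,255,0));d(kx,ky,18.5,62,(0,0,255));d(kx,ky,111,6,(255,0,0))
d(px,py,3,0,(0,255,255))
cv2.imwrite("pics/ov.png",big)
E
```

```text
knob (377.7469879518072, 239.52409638554218) 166.0 [[ 473.19309936 -254.58405278   62.        ]]
pot ((149.35711669921875, 228.970458984375), (83.94711303710938, 101.57310485839844), 25.863618850708008) (np.float64(512.1081099471825), np.float64(331.288624880401), np.float64(117.66605264578038))
sauce [417.   3. 105.]
jam [494.   0.  97.]
garlic [565. -37.  50.]
beet [633. -33.  82.]
```

View pics/ov.png

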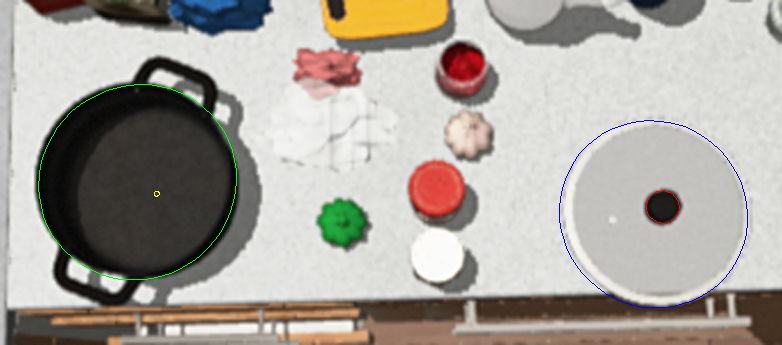

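```bash
cat >> h.py <<'E'
from scipy.spatial.transform import Rotation as Rn
def delta(tgt):
    s=ctrl.sense();return Rn.from_euler('xyz',s["eef_rot"]).as_matrix().T@(np.array(tgt)-s["tool_pos"])
E
python3 - <<'E'
from h import *
from scipy.optimize import least_squares
im=cv2.imread("pics/top0.png");g=cv2.cvtColor(im,cv2.COLOR_BGR2GRAY)
for th in(60,80,100):
    m=np.zeros_like(g);m[165:290,96:205]=(g[165:290,96:205]<th)*255
    c=np.vstack(cv2.findContours(m,cv2.RETR_EXTERNAL,cv2.CHAIN_APPROX_NONE)[0])[:,0]
    w=ray("top",c,101)[:,:2]
    f=lambda p:np.hypot(*(w-p[:2]).T)-109
    r=least_squares(f,[512,331],loss='soft_l1',f_scale=1.5).x
    e=f(r);a=np.degrees(np.arctan2(*(w-r)[:,::-1].T));
    print(th,r,np.mean(abs(e)<3),[ (b,round(float(np.median(e[abs(a-b)<15])),1)) for b in range(-165,180,30)if (abs(a-b)<15).any()])
print(delta([473,-254.5,180])) 
E
```

```text
60 [511.33758097 332.03111041] 0.4539249146757679 [(-165, -0.1), (-135, 3.8), (-105, 3.5), (-75, -1.1), (-45, 13.5), (-15, 29.0), (15, 1.6), (45, 2.5), (75, 1.5), (105, -0.9), (135, 23.7), (165, 26.7)]
80 [483.09572064 333.95188861] 0.09846827133479212 [(-165, 10.7), (-135, 41.7), (-105, -3.0), (-75, 8.3), (-45, 22.8), (-15, 57.0), (15, 28.2), (45, 19.8), (75, 2.7), (105, -13.7), (135, 34.7), (165, 8.5)]
100 [475.27566339 326.52809694] 0.15384615384615385 [(-165, 0.5), (-135, 39.8), (-105, -10.5), (-75, 3.5), (-45, 21.5), (-15, 62.7), (15, 38.7), (45, 29.8), (75, 10.0), (105, -9.0), (135, 28.4), (165, 0.0)]
[ 377.11849509 -317.18063932   55.68046239]
```

Request:
move_arm(
  rows=[
    [0.03,-0.025,0,0,0,0,1],
    [0.06,-0.05,0,0,0,0,1],
    [0.09,-0.075,0,0,0,0,1],
    [0.12,-0.1,0,0,0,0,1],
    [0.15,-0.125,0,0,0,0,1],
    [0.18,-0.15,0,0,0,0,1],
    [0.21,-0.175,0,0,0,0,1],
    [0.24,-0.2,0,0,0,0,1],
    [0.27,-0.225,0,0,0,0,1],
    [0.3,-0.25,0,0,0,0,1],
  ],
)

```text
time_s: 0.93
tool_pos: [419.7, -339.9, 235.8]
eef_rot: [-3.141, 0.0, 0.299]
force: [0.8, 0.3, 0.0]
width: 91.3
```

Request:
move_arm(
  rows=[
    [0.03,-0.025,0.01,0,0,0,1],
    [0.06,-0.05,0.03,0,0,0,1],
    [0.077,-0.067,0.055,0,0,0,1],
    [0.077,-0.067,0.055,0,0,0,1],
    [0.077,-0.067,0.055,0,0,0,1],
    [0.077,-0.067,0.055,0,0,0,1],
  ],
)

```text
time_s: 1.43
tool_pos: [473.1, -255.5, 181.3]
eef_rot: [3.141, 0.0, 0.299]
force: [-0.3, 0.1, 0.4]
width: 91.1
```

```bash
python3 - <<'E'
from h import *
s=ctrl.sense();print(s["time_s"],s["tool_pos"],s["eef_rot"],s["joint_pos"],s["force"],delta([473,-254.5,59]))
a=viewer.grab_frame("scene");b=viewer.grab_frame("top")
cv2.imwrite("pics/c1.png",np.hstack([cv2.resize(a[90:300,100:400],(400,280))[:,:,::-1],cv2.resize(b[130:340,270:570],(400,280))[:,:,::-1]]))
E
```

```text
1.4333 [ 473.05752349 -255.4651719   181.26711569] [3.14148481e+00 5.60845399e-05 2.99175618e-01] [-5.38455996e-01  2.02366879e-01  2.08914185e+00 -1.51533266e-04
  8.50041329e-01  7.33264712e-01] [-0.2975196   0.07373404  0.39121817] [  0.23635658  -0.95243895 122.26700062]
```

View pics/c1.png

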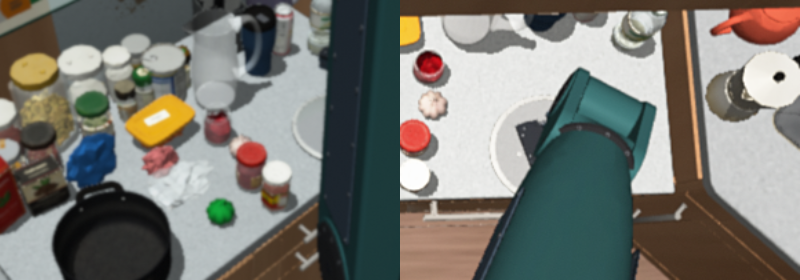

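Request:
move_arm(
  rows=[
    [0,0,0.03,0,0,0,1],
    [0,0,0.06,0,0,0,1],
    [0,0,0.08,0,0,0,1],
    [0,-0.001,0.095,0,0,0,1],
    [0,-0.001,0.105,0,0,0,1],
    [0,-0.001,0.112,0,0,0,1],
    [0,-0.001,0.117,0,0,0,1],
    [0,-0.001,0.12,0,0,0,1],
    [0,-0.001,0.12,0,0,0,1],
    [0,-0.001,0.12,0,0,0,1],
  ],
)

```text
time_s: 2.37
tool_pos: [473.0, -254.4, 61.5]
eef_rot: [3.141, -0.001, 0.299]
force: [0.3, -0.1, 0.2]
width: 91.0
```

Request:
move_arm(
  rows=[
    [0,0,0.0015,0,0,0,1],
    [0,0,0.0015,0,0,0,0.7],
    [0,0,0.0015,0,0,0,0.55],
    [0,0,0.0015,0,0,0,0.45],
    [0,0,0.0015,0,0,0,0.35],
    [0,0,0.0015,0,0,0,0.2],
    [0,0,0.0015,0,0,0,0],
    [0,0,0.0015,0,0,0,0],
    [0,0,0.0015,0,0,0,0],
    [0,0,0.0015,0,0,0,0],
  ],
)

```text
time_s: 3.2
tool_pos: [472.9, -254.3, 59.5]
eef_rot: [3.141, -0.0, 0.299]
force: [0.4, -1.7, -1.3]
width: 36.8
```

Request:
move_arm(
  rows=[
    [0,0,0,0,0,0,0],
    [0,0,0,0,0,0,0],
    [0,0,0,0,0,0,0],
    [0,0,0,0,0,0,0],
  ],
)

```text
time_s: 3.53
tool_pos: [472.8, -254.2, 59.5]
eef_rot: [3.141, -0.0, 0.299]
force: [1.9, -2.6, -0.3]
width: 37.0
```

Gripped at 37 mm. Lift gently.

Request:
move_arm(
  rows=[
    [0,0,-0.003,0,0,0,0],
    [0,0,-0.008,0,0,0,0],
    [0,0,-0.015,0,0,0,0],
    [0,0,-0.03,0,0,0,0],
    [0,0,-0.05,0,0,0,0],
    [0,0,-0.075,0,0,0,0],
    [0,0,-0.1,0,0,0,0],
    [0,0,-0.125,0,0,0,0],
    [0,0,-0.145,0,0,0,0],
    [0,0,-0.16,0,0,0,0],
  ],
)

```text
time_s: 4.37
tool_pos: [472.9, -254.1, 222.0]
eef_rot: [3.14, -0.001, 0.299]
force: [0.0, 0.2, -3.7]
width: 37.1
```

Request:
move_arm(
  rows=[
    [0,0,-0.01,0,0,0,0],
    [0,0,-0.015,0,0,0,0],
    [0,0,-0.015,0,0,0,0],
    [0,0,-0.015,0,0,0,0],
    [0,0,-0.015,0,0,0,0],
  ],
)

```text
time_s: 4.78
tool_pos: [472.2, -253.8, 233.4]
eef_rot: [-3.14, 0.001, 0.299]
force: [0.2, -0.0, -3.7]
width: 37.0
```

```bash
python3 - <<'E'
from h import *
s=ctrl.sense();print(s["time_s"],s["tool_pos"],s["eef_rot"],s["force"],s["torque"],s["width"],delta([511,332,235]))
a=viewer.grab_frame("scene");b=viewer.grab_frame("top")
cv2.imwrite("pics/scene2.png",a[:,:,::-1]);cv2.imwrite("pics/top2.png",b[:,:,::-1])
cv2.imwrite("pics/c2.png",np.hstack([cv2.resize(a[90:300,100:400],(400,280))[:,:,::-1],cv2.resize(b[130:340,270:570],(400,280))[:,:,::-1]]))
E
```

```text
4.7833 [ 472.23254875 -253.80488355  233.38300899] [-3.14034317e+00  1.10455402e-03  2.98781844e-01] [ 0.23369352 -0.03223217 -3.69411793] [-0.02237634  0.02393829  0.02036127] 37.03983551386077 [ 209.48329761 -548.44168945   -1.16310882]
```

View pics/c2.png

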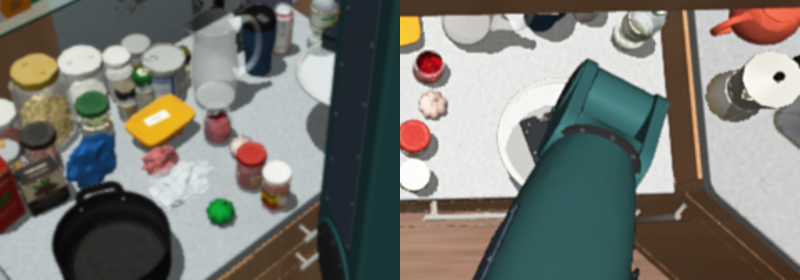

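Request:
move_arm(
  rows=[
    [0.003,-0.008,0,0,0,0,0],
    [0.01,-0.026,0,0,0,0,0],
    [0.02,-0.052,0,0,0,0,0],
    [0.03,-0.079,0,0,0,0,0],
    [0.04,-0.105,0,0,0,0,0],
    [0.05,-0.131,0,0,0,0,0],
    [0.06,-0.157,0,0,0,0,0],
    [0.07,-0.183,0,0,0,0,0],
    [0.08,-0.21,0,0,0,0,0],
    [0.09,-0.236,0,0,0,0,0],
  ],
)

```text
time_s: 5.72
tool_pos: [488.7, -0.2, 234.1]
eef_rot: [-3.141, 0.0, 0.299]
force: [0.9, -0.1, -5.1]
width: 37.1
```

Request:
move_arm(
  rows=[
    [0.01,-0.026,0,0,0,0,0],
    [0.02,-0.052,0,0,0,0,0],
    [0.03,-0.079,0,0,0,0,0],
    [0.04,-0.105,0,0,0,0,0],
    [0.05,-0.131,0,0,0,0,0],
    [0.06,-0.157,0,0,0,0,0],
    [0.07,-0.183,0,0,0,0,0],
    [0.08,-0.21,0,0,0,0,0],
    [0.09,-0.236,0,0,0,0,0],
    [0.097,-0.254,0,0,0,0,0],
  ],
)

```text
time_s: 6.55
tool_pos: [506.6, 271.7, 234.1]
eef_rot: [-3.141, 0.0, 0.3]
force: [-0.2, -0.7, -3.8]
width: 36.5
```

Request:
move_arm(
  rows=[
    [0.007,-0.018,0,0,0,0,0],
    [0.013,-0.034,0,0,0,0,0],
    [0.017,-0.045,0,0,0,0,0],
    [0.02,-0.052,0,0,0,0,0],
    [0.022,-0.0575,0,0,0,0,0],
    [0.022,-0.0575,0,0,0,0,0],
    [0.022,-0.0575,0,0,0,0,0],
    [0.022,-0.0575,0,0,0,0,0],
  ],
)

```text
time_s: 7.22
tool_pos: [511.3, 330.0, 234.4]
eef_rot: [3.141, 0.0, 0.298]
force: [-0.7, 0.2, -4.9]
width: 36.9
```

```bash
python3 - <<'E'
from h import *
s=ctrl.sense();print(s["time_s"],s["tool_pos"],s["eef_rot"],s["force"],s["torque"],s["width"],delta([511,332,180]))
a=viewer.grab_frame("scene")[:,:,::-1].copy();b=viewer.grab_frame("top")[:,:,::-1].copy()
cv2.imwrite("pics/scene3.png",a);cv2.imwrite("pics/top3.png",b)
cv2.imwrite("pics/c3.png",np.hstack([cv2.resize(a[130:380,70:350],(400,357)),cv2.resize(b[100:350,40:320],(400,357))]))
E
```

```text
7.2167 [511.27501258 329.98866892 234.37582073] [3.14143645e+00 2.70808522e-04 2.98281900e-01] [-0.71691253  0.15369024 -4.85870591] [-0.02598325 -0.01100114 -0.02126196] 36.88432288737039 [ 0.3429434  -2.01183047 54.37541625]
```

View pics/c3.png

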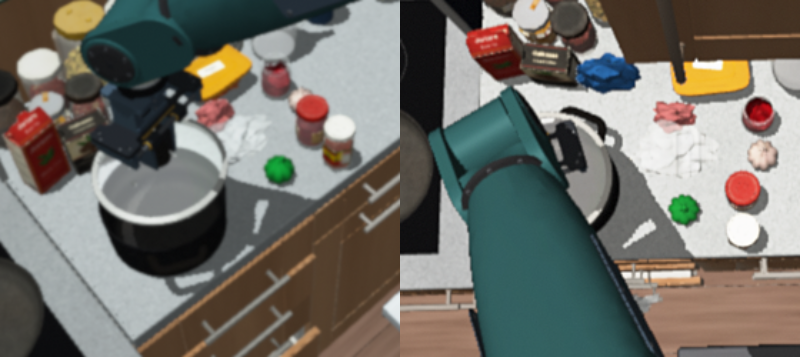

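```bash
python3 - <<'E'
from h import *
t=np.linspace(0,2*np.pi,120)
def ov(im,n,L,x0,y0,w,h,f):
    big=cv2.resize(im[y0:y0+h,x0:x0+w],None,fx=f,fy=f,interpolation=cv2.INTER_CUBIC)
    for x,y,r,z,col in L:
        q=proj(n,np.c_[x+r*np.cos(t),y+r*np.sin(t),0*t+z]);q=((q-[x0,y0]+.5)*f).astype(int);cv2.polylines(big,[q],True,col,1)
    return big
a=cv2.imread("pics/scene0.png");b=cv2.imread("pics/scene3.png")
A=ov(a,"scene",[(511,332,109,101,(0,255,0))],125,215,115,115,3.4)
z=234.4-29.5
B=ov(b,"scene",[(511.3,330,111,z-25.5,(0,0,255)),(511.3,330,111,z-21,(255,0,0))],125,205,115,115,3.4)
cv2.imwrite("pics/c4.png",np.hstack([A,B]))
E
```

```text
(no output)
```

View pics/c4.png

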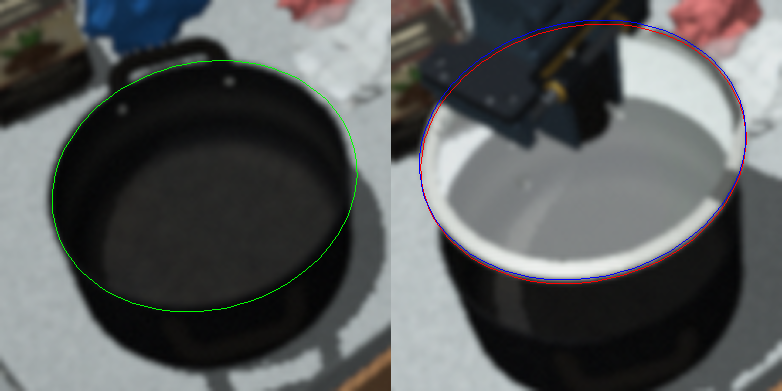

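Request:
move_arm(
  rows=[
    [0,0,0.008,0,0,0,0],
    [0,-0.001,0.02,0,0,0,0],
    [0,-0.002,0.03,0,0,0,0],
    [0,-0.002,0.038,0,0,0,0],
    [0,-0.002,0.044,0,0,0,0],
    [0,-0.002,0.049,0,0,0,0],
    [0,-0.002,0.053,0,0,0,0],
    [0,-0.002,0.053,0,0,0,0],
    [0,-0.002,0.053,0,0,0,0],
    [0,-0.002,0.053,0,0,0,0],
  ],
)

```text
time_s: 8.15
tool_pos: [510.9, 332.7, 181.8]
eef_rot: [-3.141, -0.001, 0.299]
force: [1.0, -0.5, -4.5]
width: 36.7
```

```bash
python3 - <<'E'
from h import *
s=ctrl.sense();print(s["time_s"],s["tool_pos"],s["eef_rot"],s["force"],s["torque"],s["width"])
a=viewer.grab_frame("scene")[:,:,::-1].copy();b=viewer.grab_frame("top")[:,:,::-1].copy()
cv2.imwrite("pics/scene5.png",a);cv2.imwrite("pics/top5.png",b)
x,y,zt=s["tool_pos"];z=zt-29.5
# edge of lid rim in scene along radial directions at rim-underside plane, and pot rim in scene0
g=cv2.cvtColor(a,cv2.COLOR_BGR2GRAY).astype(np.float32);g0=cv2.cvtColor(cv2.imread("pics/scene0.png"),cv2.COLOR_BGR2GRAY).astype(np.float32)
def edges(n,g,cx,cy,zz,r0,sgn,angs):
    out=[]
    for d in angs:
        r=np.arange(r0-14,r0+14,.5);t=np.radians(d)
        q=proj(n,np.c_[cx+r*np.cos(t),cy+r*np.sin(t),0*r+zz]).astype(np.float32)
        v=cv2.remap(g,q[:,:1],q[:,1:],cv2.INTER_LINEAR).ravel();dv=np.gradient(cv2.GaussianBlur(v[:,None],(1,9),0).ravel())*sgn
        i=dv.argmax();out.append((d,round(float(r[i]-r0),1),round(float(dv[i]),1)))
    return out
print("lid",edges("scene",g,x,y,z-25.5,111,-1,range(-180,180,15)))
print("pot",edges("scene",g0,511,332,101,109,1,range(-180,180,15)))
gt=cv2.cvtColor(cv2.imread("pics/top0.png"),cv2.COLOR_BGR2GRAY).astype(np.float32)
print("pot top",edges("top",gt,511,332,101,109,1,range(-180,180,15)))
f=2.2;A=cv2.resize(a[140:360,100:270],None,fx=f,fy=f,interpolation=cv2.INTER_CUBIC);B=cv2.resize(b[140:360,90:250],None,fx=f,fy=f,interpolation=cv2.INTER_CUBIC)
cv2.imwrite("pics/c5.png",np.hstack([A,B]))
E
```

```text
8.15 [510.9465898  332.69673941 181.81980341] [-3.14143712e+00 -5.55246829e-04  2.98803873e-01] [ 1.0121697  -0.47161551 -4.53204989] [ 0.01816845 -0.01083378  0.01352277] 36.718435243520275
lid [(-180, -1.5, 12.1), (-165, -1.0, 12.8), (-150, -0.5, 4.7), (-135, 0.0, 9.0), (-120, -10.5, 1.3), (-105, -6.5, 7.0), (-90, -7.0, 6.2), (-75, -5.0, 5.1), (-60, -11.0, 4.2), (-45, 4.0, 0.8), (-30, 11.5, 0.3), (-15, -12.5, 0.1), (0, -9.5, 0.0), (15, -11.5, 0.1), (30, 12.0, 4.7), (45, -1.0, 2.0), (60, 0.0, 1.9), (75, -3.0, 5.9), (90, -1.5, 15.8), (105, -2.0, 15.4), (120, -2.0, 15.9), (135, -2.5, 14.1), (150, -2.5, 14.0), (165, -3.0, 12.4)]
pot [(-180, 5.5, 0.1), (-165, 3.0, 0.2), (-150, 3.0, 5.2), (-135, 10.5, 6.3), (-120, -5.5, 11.3), (-105, -4.5, 11.1), (-90, -5.0, 11.6), (-75, -3.0, 9.9), (-60, -2.0, 9.9), (-45, 3.0, 6.9), (-30, -1.5, 6.1), (-15, -1.5, 4.2), (0, 11.5, 1.4), (15, 3.0, 9.6), (30, 3.0, 10.4), (45, 3.0, 10.7), (60, 3.0, 11.3), (75, 1.5, 12.0), (90, 5.0, 12.2), (105, 12.0, 1.9), (120, -12.5, 0.2), (135, 6.5, 0.5), (150, 8.5, 0.2), (165, 9.0, 0.0)]
pot top [(-180, 10.0, 11.7), (-165, -0.5, 7.8), (-150, 2.5, 8.1), (-135, 4.5, 9.1), (-120, 6.0, 8.8), (-105, 4.5, 10.0), (-90, 3.0, 10.1), (-75, 0.0, 9.8), (-60, -2.5, 8.6), (-45, 10.5, 10.5), (-30, 0.5, 19.2), (-15, 3.0, 17.2), (0, 12.0, 5.0), (15, 5.0, 19.0), (30, 4.5, 17.9), (45, 5.0, 19.3), (60, 5.0, 20.4), (75, 4.5, 18.6), (90, 3.5, 21.7), (105, 2.0, 20.3), (120, -0.5, 20.6), (135, 11.5, 4.1), (150, -3.0, 19.2), (165, -5.0, 18.0)]
```

View pics/c5.png

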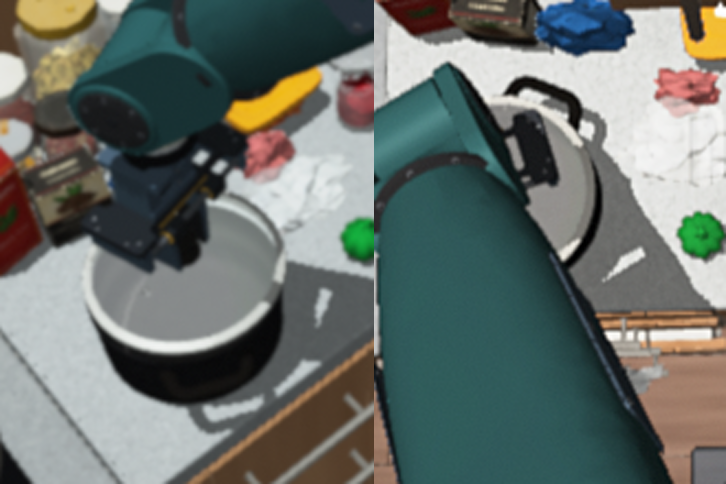

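```bash
python3 - <<'E'
from h import *
from scipy.optimize import least_squares
G=lambda f:cv2.cvtColor(cv2.imread(f),cv2.COLOR_BGR2GRAY).astype(np.float32)
def edges(n,g,cx,cy,zz,r0,sgn,angs,h=9):
    o=[]
    for d in angs:
        r=np.arange(r0-h,r0+h,.5);t=np.radians(d)
        q=proj(n,np.c_[cx+r*np.cos(t),cy+r*np.sin(t),0*r+zz]).astype(np.float32)
        v=cv2.remap(g,q[:,:1],q[:,1:],cv2.INTER_LINEAR).ravel();dv=np.gradient(cv2.GaussianBlur(v[:,None],(1,7),0).ravel())*sgn
        i=dv.argmax()
        if dv[i]>5:o.append((d,r[i]-r0))
    return np.array(o)
def fit(nm,e,dr=None):
    t=np.radians(e[:,0])
    if dr is None: f=lambda p:p[0]*np.cos(t)+p[1]*np.sin(t)+p[2]-e[:,1]
    else: f=lambda p:p[0]*np.cos(t)+p[1]*np.sin(t)+dr-e[:,1]
    s=least_squares(f,[0,0,0],loss='soft_l1',f_scale=.7);print(nm,dr,s.x.round(1),"res",np.abs(f(s.x)).mean().round(2),len(t))
R=lambda a,b:list(range(a,b,5))
et=edges("top",G("pics/top0.png"),514,335,101,109,1,R(20,125)+R(145,175))
es=edges("scene",G("pics/scene0.png"),514,335,101,109,1,R(-120,-50)+R(-35,-15)+R(15,70))
for d in(None,0,-1):fit("pot top",et,d);fit("pot scene",es,d)
x,y,z=510.95,332.7,181.82-29.5-25.5
el=edges("scene",G("pics/scene5.png"),x,y,z,111,-1,R(90,225))
eT=edges("top",G("pics/top5.png"),x,y,z,111,-1,R(-130,60));print(eT.tolist())
for d in(None,0,-1):fit("lid scene",el,d);fit("lid top",eT,d)
# lid before grasp, white->darker
e0=edges("top",G("pics/top0.png"),473,-254.4,4,111,-1,R(-180,180));print(e0.tolist());fit("lid0",e0);fit("lid0",e0,0)
E
```

```text
pot top None [ 1.7  1.9 -1.5] res 0.34 27
pot scene None [-0.5  0.1 -1. ] res 0.51 27
pot top 0 [1.7 0.1 0. ] res 0.51 27
pot scene 0 [-1.9  0.8  0. ] res 0.69 27
pot top -1 [1.7 1.3 0. ] res 0.35 27
pot scene -1 [-0.6  0.1  0. ] res 0.51 27
[[-130.0, -2.5], [-125.0, -2.0], [-120.0, -2.5], [-115.0, -2.5], [-110.0, -2.5], [-105.0, -3.0], [-100.0, -2.5], [-95.0, -3.5], [-90.0, -2.0], [-85.0, -3.0], [-80.0, -2.5], [-75.0, -3.0], [-60.0, -2.0], [-55.0, -2.5], [-50.0, -0.5], [-45.0, -0.5], [-40.0, 7.0], [-35.0, 3.5], [-30.0, 0.5], [-25.0, -0.5], [-10.0, 1.5], [-5.0, 3.0]]
lid scene None [ 2.  -1.9  0.3] res 0.36 25
lid top None [0.8 5.1 2.3] res 0.89 22
lid scene 0 [ 1.7 -1.7  0. ] res 0.36 25
lid top 0 [1.7 2.4 0. ] res 1.04 22
lid scene -1 [ 0.7 -1.1  0. ] res 0.44 25
lid top -1 [2.1 1.3 0. ] res 1.16 22
[[-180.0, -2.5], [-175.0, -2.0], [-170.0, -3.0], [-165.0, -1.5], [-160.0, -0.5], [-155.0, -1.0], [-150.0, 0.5], [-145.0, 0.5], [-140.0, 7.5], [60.0, -4.5], [75.0, -5.5], [85.0, -5.5], [95.0, -7.0], [105.0, -6.5], [110.0, -7.5], [115.0, -7.5], [120.0, -7.5], [125.0, -7.5], [130.0, -7.5], [140.0, -7.5], [145.0, 3.0], [150.0, -5.5], [155.0, -4.5], [160.0, -5.0], [165.0, -5.0], [170.0, -4.0], [175.0, -5.0]]
lid0 None [ 3.  -6.4 -0.2] res 1.01 27
lid0 0 [ 3.1 -6.6  0. ] res 1.01 27
```

Request:
move_arm(
  rows=[
    [0.001,-0.001,0.001,0,0,0,0],
    [0.002,-0.0015,0.002,0,0,0,0],
    [0.003,-0.002,0.003,0,0,0,0],
    [0.003,-0.002,0.003,0,0,0,0],
    [0.003,-0.002,0.003,0,0,0,0],
    [0.003,-0.002,0.003,0,0,0,0],
    [0.003,-0.002,0.003,0,0,0,0],
    [0.003,-0.002,0.003,0,0,0,0],
  ],
)

```text
time_s: 8.92
tool_pos: [513.0, 335.3, 178.4]
eef_rot: [3.142, 0.0, 0.299]
force: [0.6, 0.3, -4.3]
width: 36.7
```

```bash
python3 - <<'E'
from h import *
for _ in range(6):
    a=viewer.grab_frame("scene")[:,:,::-1].copy(); s=ctrl.sense();print(s["time_s"],s["tool_pos"].round(1),s["eef_rot"].round(4),s["force"].round(1),round(s["width"],1))
t=np.linspace(0,2*np.pi,120);x0,y0,w,h,f=125,205,115,115,5
big=cv2.resize(a[y0:y0+h,x0:x0+w],None,fx=f,fy=f,interpolation=cv2.INTER_CUBIC)
for r,z,c in((110,123.2,(0,0,255)),(108,101,(0,255,0))):
    q=proj("scene",np.c_[514.5+r*np.cos(t),335.7+r*np.sin(t),0*t+z]);cv2.polylines(big,[((q-[x0,y0]+.5)*f).astype(int)],True,c,1)
cv2.imwrite("pics/c6.png",big)
E
```

```text
8.9667 [513.  335.4 178.5] [ 3.1416 -0.      0.2988] [ 0.5 -0.4 -4. ] 36.4
9.0167 [513.  335.4 178.5] [-3.1416 -0.      0.2988] [ 0.1 -0.4 -4.6] 37.2
9.0667 [513.  335.3 178.5] [-3.1416 -0.      0.2988] [ 0.1  0.1 -5.1] 37.1
9.1167 [513.  335.3 178.4] [-3.1416  0.      0.2988] [ 0.4 -0.5 -4.4] 37.1
9.1667 [513.  335.4 178.5] [-3.1416 -0.      0.2988] [ 1.3 -0.6 -4.8] 36.7
9.2167 [513.  335.3 178.5] [ 3.1416 -0.      0.2988] [ 0.5 -0.5 -4. ] 37.4
```

View pics/c6.png

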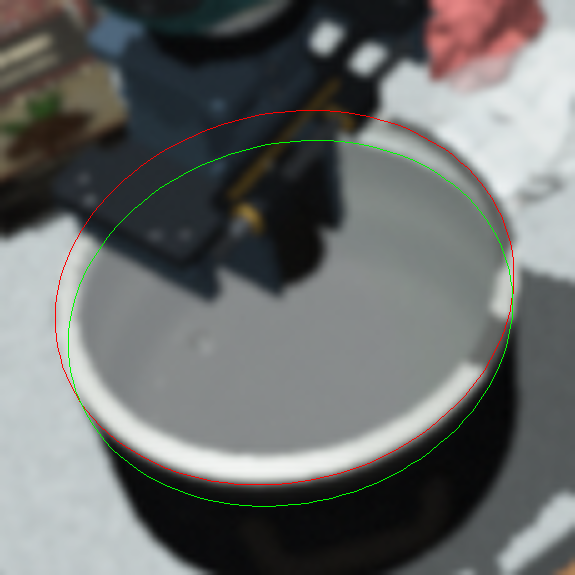

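```bash
python3 -c "
from station import ctrl
print(ctrl.job_done())"
```

```text
the job is handed in; nothing more can be done
None
```

The lid is held level over the black casserole, still in the gripper, and the job is handed in at about 9.2 s. I gripped it by the knob, lifted it, carried it over the row with about 10 cm of clearance, and lowered it over the pot.

**Last checks**
- **Hold:** the arm was steady, with the TCP at (513.0, 335.4, 178.5) mm, tool tilt under 0.001 rad, grip width about 37 mm and wrist load about 4 to 5 N.
- **Height:** by calculation from the grip height, the lid's outer rim is about 22 mm above the pot rim and its lower step about 18 mm above. There was no sign of contact with the pot.
- **Centring:** fits in both cameras put the pot's mouth near (514.5, 335.7) mm. The final picture shows the lid's rim on the expected circle to within 1 to 2 mm.

**What disagreed or was not checked**
- **Pot position:** my first estimate was about 5 mm off because the pot's side wall and shadow were included. I corrected this before the end.
- **Camera disagreement:** the two cameras differed by about 1 to 2 mm on the pot and up to about 3 mm on the lid.
- **Discarded check:** an edge fit of the lid before the grasp was poor, white rim against pale worktop, so I did not use it.
- **The row:** the jars and garlic looked untouched in the pictures taken during the approach to the pot, but I did not measure their positions afterwards.

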